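# Check the herb crusher's wheel for bearing play

### The job

Stand the herb crusher in its tray, wheel at the end away from the ball knob, and turn the ball knob fully clockwise so that its latch lies over the foot plate. Then take the wheel by its rim and feel for play by rocking it sideways on its axle: first over towards the post and ball knob until it stops, then over the other way until it stops. Leave the wheel upright, let go of everything and do not disturb the other things on the table.

Things in the scene. Friction and masses are not known exactly. Their poses are not given: they have to be found in the camera images.
- crusher: Herb crusher, loose, 0.8 kg, wood: foot plate 110 (x) by 200 (y) by 14 mm, from y = -120 to +80; square post at the origin; steel stub axle 85 mm up carries a wooden wheel (116 mm diameter, 26 thick) at y = +45 to +71, 30 mm of free air between wheel and post. Origin: post's axis at the foot's underside; z up, +y from post to wheel.
- post_top (a point): Centre of the flat top of the crusher's square post (30 x 30 mm), 150 mm above the foot's underside; the crusher's axes. The crusher balances near the post's axis: carry it by the top 35 mm of the post, fingers on its two x faces.
- wheel_top (a point): Top of the wheel's rim, 143 mm above the foot's underside, 58 mm above the axle, in the middle of its thickness (bevelled: 18 mm wide at the crown, full 26 mm from 8 mm below the top). Axes as the crusher's; it leans with the wheel but does not go round with its spin.
- wheel_rock (a joint): Sideways lean of the wheel in its worn bearing about its centre, rad: 0 upright, positive = top towards the post (and ball knob), negative = away. Stops at -0.16 and +0.16 (9 mm at the rim each way). Stays where left; about 1 N moves it; at a stop much over 5 N can tip the crusher. Fingers pinching the rim must lean with it; pinched square they hold it back. Spins freely too.
- cradle: Low wooden tray fixed to the table for the crusher's foot: inside 120 (x) by 210 (y) mm, from y = -125 to +85, 5 mm larger than the foot all round; floor 8 mm and rim 20 mm above the table. Origin on the table where the post's axis belongs; axes as those of the crusher standing in it. The ball knob stands outside its -y end.
- cradle_floor (a point): Point on the tray's floor, 8 mm above the cradle's origin, where the crusher's origin belongs; axes as the cradle's.
- ball (a point): Centre of the smooth black ball knob, 44 mm diameter, 77 mm above the table on a vertical stem at cradle y = -150 mm, turning about the vertical; grip it across its middle. A flat steel finger 49 mm long from the stem's axis turns with it, 25 to 33 mm above the table.
- latch (a joint): Turn of the ball knob, rad: 0 open (steel finger points to the cradle's -x), grows clockwise seen from above to the stop at 1.5 (finger points to +y, over the foot plate, 3 mm above it). Starts at 0 to 0.2; stays where left; turning takes about 0.08 N m.
- jar: Bystander: small amber glass jar, 52 diameter, 75 tall, standing just beyond the cradle's wheel end; origin under its middle. Leave it alone.
- mortar: Bystander: white marble mortar, open cup 90 diameter, 85 tall; origin under its middle. Leave it alone.
- oil: Bystander: amber bottle with black cap, 56 diameter, 110 tall; origin under its middle. Leave it alone.
- bowl: Bystander: white ceramic bowl, 170 diameter, 75 tall; origin under its middle. Leave it alone.
- dish: Bystander: flat terracotta dish, 170 diameter, 30 tall; origin under its middle. Leave it alone.
- spoon: Bystander: wooden spoon 190 long lying on the table; origin under its middle. Leave it alone.
Mind the look-alikes: they are no part of the job. Leave any blue look-alike of the crusher alone.

How it is judged:
By the outcome, as a careful person would: the job done as asked, in the order asked, and still so for the second after the job is handed in, with the robot touching nothing.
It also fails if it takes over 72 s, if anything falls off the work surface, if the arm or the gripper's body presses on something with over 40 N, if the wrist force passes 120 N, or if a joint passes its speed limit or range.

### The arm

A 6-joint arm with a two-finger parallel gripper is mounted at the origin on the work surface. World frame = base frame: x ahead of the robot, y to its left, z up, the work surface at z = 0. Lengths are in mm, angles in rad, forces in N, time in s.
With the tool pointing down it reaches from about 275 to 1000 mm from the base axis. Payload 8.4 kg.
Tool frame: the origin (TCP) lies at the very end of the fingers, on their centre line; the grasp point (between the pads) lies 19 mm behind it; z points along the fingers, y is the direction in which the jaws open and shut (so a half turn about z gives the same grasp; the last joint's range is limited). The gripper opens to 85 mm and grips with 20 to 120 N. Pads are 22 mm wide; open, the fingers measure 114 mm over their backs; the gripper's body (76 mm by 85 mm) begins 54 mm behind the grasp point. The pads swing forward as they close: fully open they stand 13 mm farther back than shut.
Start: joints at [1.285, 0.353, 1.633, -0, 1.155, -0.002], TCP at [175.002, 600.002, 231.281] pointing down, gripper open.
Joint ranges: [-2.63, 2.63], [-0.92, 2.1], [0.06, 2.66], [-1.3, 4.44], [0, 2.69], [-3.02, 3.02]. Speed limits (rad/s): [2.22, 2.22, 2.79, 3.14, 3.14, 3.14].

### API

Orientations are given as [roll, pitch, yaw] about the fixed x, y, z axes, in that order (R = Rz(yaw) Ry(pitch) Rx(roll)).
In Python, from rig import sense, grab_frame, get_calibration, sign_off, boxes_of, trace gives the robot as it stands.
- The arm moves only by the tool servo_tool, never from a script. Its argument "rows" is a list of rows, each a list of 3 entries, a list of its own where there are three numbers: the finger opening in mm, from 0 to 85.4, then the shift along the tool's x, y, z in mm, then the turn, a rotation vector about the tool's x, y, z in degrees. A call has 1 to 8 rows; each row shifts and turns the commanded pose from where the row before left it, along the tool's axes as they then stand; what a row does not reach is not made up. A row lasts 1/8 s, in which the tool goes at most 62.5 mm and 10.7 degrees, less where a joint would pass 70% of its speed; a pose out of reach is approached as far as the arm can. A call is refused whole if a number of a shift passes 62.5 or a number of a turn 10.7, either way. A call with a gripper value outside its range is refused whole. The fingers move at their own pace and stop on an object; "force" is the grip in N (left out, the last holds). Time passes only in rows, so rows that do not move let the fingers close. It gives the time, the measured TCP pose, the force and the opening at its end, in the units of the state.
- sense(): the state, without advancing time (a new reading comes with each control period).
- grab_frame(name): name is "side" or "top" or "wrist"; returns the picture (480x640x3 uint8, blue, green, red); there is no depth.
- get_calibration(name): a dict with "intrinsics" (3x3 intrinsics, pixels), "world_to_cam" (4x4, takes a point from world to camera coordinates). Camera axes: x right, y down, z forward; pixel columns grow to the right and rows downward; lengths in mm; the calibration is good to about 2 mm. A picture is of the moment at which its call begins: read the wrist's pose just before it. get_calibration takes no time and is no camera call; for the wrist camera it gives the pose at the moment of the call.
- sign_off(): hands the job in, once; it reports no verdict.
Trained networks look in the newest picture that a camera, given by its name, has taken for a name from the list of things; names that differ only in an ending like _2 or _b are one class to them, and where a whole thing is asked for, a point or a joint stands for the part that bears it (a point fixed in the world has none). Each returns a list of dicts, best first, with "conf" (0 to 1); they miss things now and then, are a little off and sometimes report something else, mostly with a low value. They report only what shows in the picture. A call takes as long as a camera call. They do not tell look-alikes from the thing itself.
- boxes_of(camera, thing): "centre" ([x, y, z] in mm, in the coordinates of the camera as it stood for that picture, good to about 4 mm: the middle of the surface that is visible of it).
- trace(camera, thing): "mask" (480x640 bool, what is visible of it).
The state is a dict: "clock": time; "qpos": joint angles; "qvel": joint speeds; "joint_efforts": joint torques, N m; "eef_pos": TCP position; "tcp_rot": TCP orientation; "contact_force": force on the tool from outside, world axes, zero at the start; "wrist_torque": the same for the moment, N m; "opening": opening from 0.0 (shut) to 1.0 (fully open).
Only numpy, scipy, OpenCV 4.12 (cv2) and the standard library are available. Lean on these libraries where they do the work, as an engineer would, in place of code of your own. Each camera call takes 0.05 s, during which the arm holds its last target. There are 200 camera calls.

## Working session

There is one attempt and no reset: what is moved stays moved. The work goes in short steps, Python scripts to look and compute and a tool call to move; the robot and the scene stay as the last step left them, time stands still between calls to the robot, and variables do not carry over. Pictures are saved under pics/ and viewed, about 8 in all and at most 12, crops included, and the job is handed in when it is done.

Besides the shell and the picture viewer there is one more tool, called after "Request:" as name(argument=value, ...) on one line, values as JSON. servo_tool: Moves the arm, as the interface text tells. Its arguments: {"type":"object","properties":{"rows":{"type":"array","items":{"type":"array"}},"force":{"type":"number"}},"required":["rows"]}

```bash
mkdir -p pics; ls
cat > h.py <<'E'
import numpy as np, cv2
from rig import *
def cw(cam,p):
    T=np.linalg.inv(np.array(get_calibration(cam)["world_to_cam"])); return (T@np.r_[p,1])[:3]
def proj(cam,p):
    c=get_calibration(cam); q=(np.array(c["world_to_cam"])@np.r_[p,1])[:3]; u=np.array(c["intrinsics"])@q; return u[:2]/u[2]
def ray(cam,uv,z):
    c=get_calibration(cam); T=np.linalg.inv(np.array(c["world_to_cam"])); d=T[:3,:3]@np.linalg.inv(np.array(c["intrinsics"]))@np.r_[uv,1]; o=T[:3,3]; return o+d*(z-o[2])/d[2]
E
python3 - <<'E'
from h import *
for cam in("top","side"):
    im=grab_frame(cam); cv2.imwrite(f"pics/{cam}0.png",im)
    for n in("crusher","post_top","wheel_top","cradle","ball","jar","mortar","oil","bowl","dish","spoon"):
        for b in boxes_of(cam,n)[:3]:
            p=np.array(b["centre"]); w=cw(cam,p); print(cam,n,round(b["conf"],2),w.round(),proj(cam,w).round())
print(sense())
E
```

```text
pics
top crusher 0.82 [251. 367.  15.] [161. 352.]
top crusher 0.7 [334. 121.  15.] [257. 318.]
top crusher 0.63 [550. 218.  13.] [222. 237.]
top post_top 0.97 [337. 117.  12.] [259. 317.]
top post_top 0.86 [250. 367.  15.] [161. 352.]
top post_top 0.56 [549. 218.  16.] [222. 237.]
top wheel_top 0.91 [235. 303. 128.] [173. 360.]
top wheel_top 0.86 [543. 279. 123.] [189. 231.]
top wheel_top 0.84 [356. 179. 123.] [227. 307.]
top cradle 0.94 [ 478. -262.   14.] [404. 261.]
top cradle 0.65 [547. 277. 128.] [189. 230.]
top cradle 0.29 [ 355. -454.   10.] [480. 308.]
top ball 0.72 [ 441. -368.   89.] [451. 272.]
top ball 0.32 [ 481. -260.   15.] [403. 260.]
top jar 0.74 [681.   1.  72.] [302. 182.]
top jar 0.68 [ 353. -452.    9.] [479. 309.]
top jar 0.57 [ 535. -103.   81.] [343. 236.]
top mortar 0.68 [805.   2.  64.] [302. 138.]
top oil 0.72 [680.   0.  77.] [302. 182.]
top oil 0.62 [547. 216.  16.] [222. 238.]
top bowl 0.62 [ 781. -234.   35.] [390. 149.]
top dish 0.73 [776. 177.  16.] [239. 155.]
top spoon 0.58 [ 354. -449.   10.] [478. 309.]
top spoon 0.15 [549. 218.  16.] [222. 237.]
[... 727 characters left out ...]
349. -449.   14.] [330. 401.]
{'clock': 1.2, 'qpos': array([ 1.28462179e+00,  3.53014141e-01,  1.63338506e+00,  4.74067086e-06,
        1.15520454e+00, -2.44280875e-03]), 'qvel': array([ 0.00057867, -0.00071362, -0.00023333, -0.00013301, -0.00134921,
       -0.00017751]), 'joint_efforts': array([-5.53122500e-04, -6.05176163e+01, -3.42447031e+01, -3.23093275e-05,
        1.11783735e-03, -9.55703229e-06]), 'eef_pos': array([174.98930241, 600.01224853, 231.27853252]), 'tcp_rot': array([-3.14158158e+00, -4.36418290e-06,  2.85785901e+00]), 'contact_force': array([ 0.32905182, -0.04930493,  0.48991597]), 'wrist_torque': array([-0.04101012,  0.03977264, -0.03148502]), 'opening': 0.9928723656805274}
```

View pics/top0.png

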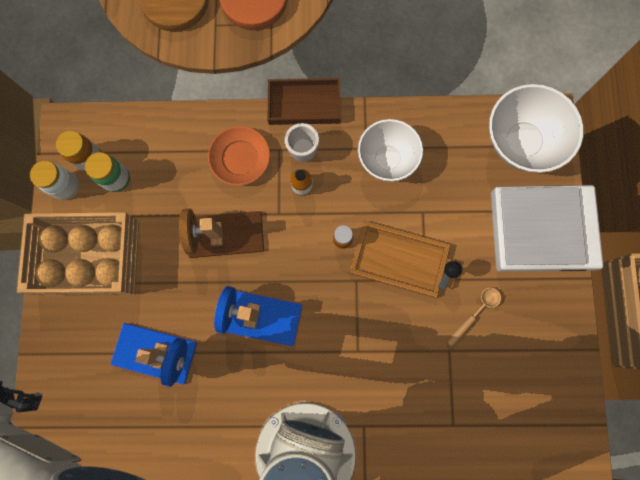

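View pics/side0.png

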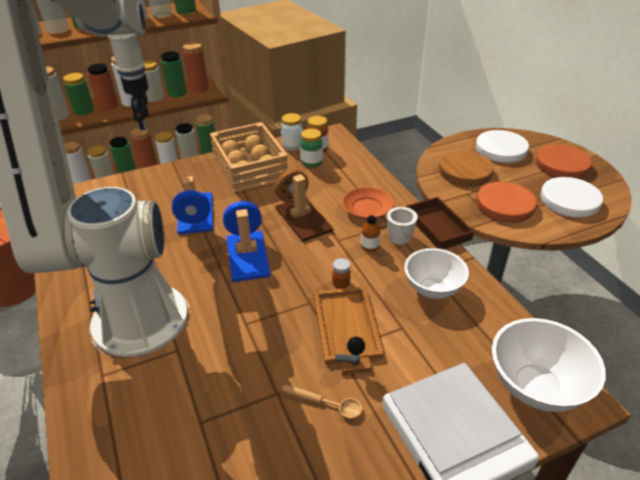

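The three crusher-like things in the top image are the brown one at (210,232), a blue one at (245,316) and a blue one at (155,355). Only the brown one is wood, so it fits. The tray is at (402,260), the ball at (453,269) and the jar at (343,236), which agrees with the jar standing beyond the wheel end.

```bash
cat >> h.py <<'E'
from scipy.spatial.transform import Rotation as Ro
def pose(s=None):
    s=s or sense(); return np.array(s["eef_pos"]),Ro.from_euler("xyz",s["tcp_rot"])
def delta(P,R,p2,R2):
    return R.inv().apply(np.array(p2)-P), (R.inv()*R2).as_rotvec(degrees=True)
def down(yaw): return Ro.from_euler("xyz",[np.pi,0,yaw])
E
python3 - <<'E'
from h import *
P,R=pose(); T=np.linalg.inv(np.array(get_calibration("wrist")["world_to_cam"]))
print("cam in tool",R.inv().apply(T[:3,3]-P).round(), (R.inv().as_matrix()@T[:3,:3]).round(2), get_calibration("wrist")["intrinsics"])
im=cv2.imread("pics/top0.png")
a=cv2.resize(im[195:270,165:285],None,fx=6,fy=6,interpolation=3)[:450,:720]
b=cv2.resize(im[210:310,330:480],None,fx=4.8,fy=4.8,interpolation=3)
cv2.imwrite("pics/c0.png",a)
for uv in[(190,213),(263,211)]: print(ray("top",uv,14))
print(delta(P,R,(560,210,330),down(1.65)))
E
```

```text
cam in tool [  84.   -0. -143.] [[-0.   -0.95 -0.32]
 [ 1.   -0.   -0.  ]
 [-0.   -0.32  0.95]] [[402.05727213   0.         329.99227331]
 [  0.         402.05727213 238.12924634]
 [  0.           0.           1.        ]]
[615.4714663  305.50084776  14.        ]
[618.36095724 108.85405922  14.        ]
(array([-478.79714665, -266.63880847,  -98.72060363]), array([-7.06547425e-04,  1.64392316e-04,  6.92052236e+01]))
```

View pics/c0.png

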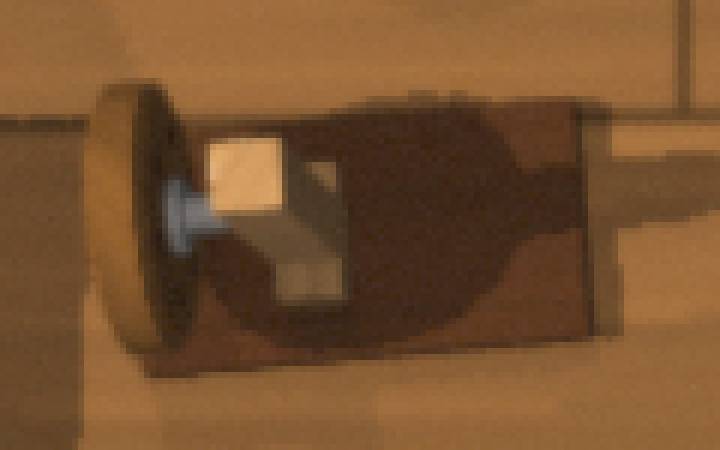

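The enlarged crop confirms the brown wooden crusher. Its post top is at crop (245,175), the wheel is on the left, and the foot corners are at (575,105), (593,335) and (145,375).

Request:
servo_tool(rows=[[85, [-48, -27, -18], [0, 0, 0]], [85, [-48, -27, -15], [0, 0, 0]], [85, [-48, -27, -13], [0, 0, 0]], [85, [-48, -27, -10], [0, 0, 0]], [85, [-48, -27, -10], [0, 0, 0]], [85, [-48, -27, -10], [0, 0, 0]], [85, [-48, -27, -10], [0, 0, 0]], [85, [-48, -27, -8], [0, 0, 0]]], force=40)

```text
clock: 2.2
eef_pos: [484.3, 283.7, 326.0]
tcp_rot: [3.141, 0.001, 2.858]
contact_force: [0.6, -0.4, -0.5]
opening: 0.995
```

Request:
servo_tool(rows=[[85, [-48, -27, -5], [0, 0, 0]], [85, [-47, -24, 0], [0, 0, 9.9]], [85, [0, 0, 0], [0, 0, 9.9]], [85, [0, 0, 0], [0, 0, 9.9]], [85, [0, 0, 0], [0, 0, 9.9]], [85, [0, 0, 0], [0, 0, 9.9]], [85, [0, 0, 0], [0, 0, 9.9]], [85, [0, 0, 0], [0, 0, 9.8]]])

```text
clock: 3.2
eef_pos: [560.0, 209.5, 330.3]
tcp_rot: [-3.142, 0.0, 1.644]
contact_force: [-0.1, -0.5, 0.2]
opening: 0.998
```

Run:
```python
from h import *
P,R=pose(); print(P.round(1),R.as_euler("xyz").round(3),sense()["clock"])
im=grab_frame("wrist"); cv2.imwrite("pics/w1.png",im)
for n in("crusher","post_top","wheel_top"):
    for b in boxes_of("wrist",n)[:2]:
        w=cw("wrist",b["centre"]); print(n,round(b["conf"],2),w.round(1),proj("wrist",w).round())
c=get_calibration("wrist"); np.save("w1.npy",np.array(c["world_to_cam"]))
```

```text
[560.  209.5 330.3] [-3.142  0.     1.644] 3.2
crusher 0.69 [556.9 238.3  12.2] [330. 152.]
crusher 0.69 [351.2 152.6  68.3] [129. 226.]
post_top 0.72 [555.8 237.4  16.1] [330. 154.]
post_top 0.64 [353.2 148.7  71.1] [130. 230.]
wheel_top 0.94 [552.6 292.1 134.3] [331. 102.]
wheel_top 0.9 [367.6 194.6 123.1] [115. 199.]
```

View pics/w1.png

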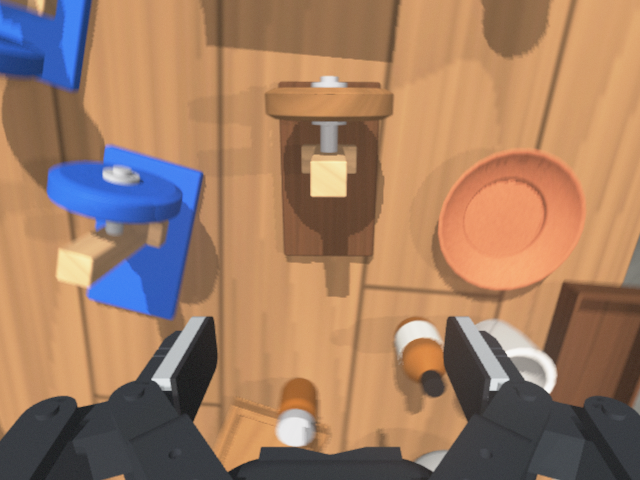

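The wrist picture shows the post top at (329,176), the wheel crown at about (330,90), and the foot's near corners at (283,255) and (374,256).

Run:
```python
from h import *
pt=ray("wrist",(329,176.5),150)
f=[ray("wrist",uv,14) for uv in[(283,255),(374,256),(277,83),(382,82)]]
print(pt.round(1)); print(np.round(f,1)); m=(f[0]+f[1])/2; M=(f[2]+f[3])/2; d=M-m; print("w",np.linalg.norm(f[0]-f[1]),"L",np.linalg.norm(d),"yaw",np.arctan2(d[1],d[0]), "mid-foot+20", (m+d*.6).round(1))
d2=f[1]-f[0];print(np.arctan2(d2[1],d2[0])+np.pi/2)
# cradle from top
im=cv2.imread("pics/top0.png"); grab_frame("top")
mk=trace("top","cradle")[0]["mask"]; u=np.argwhere(mk)[:,::-1].astype(np.float32); r=cv2.minAreaRect(u); print(r); 
bx=cv2.boxPoints(r); q=np.array([ray("top",b,20) for b in bx]);print(q.round(1))
mb=trace("top","ball"); 
mb=mb[0]["mask"]; c=np.argwhere(mb).mean(0)[::-1]; print("ball",mb.sum(),c,ray("top",c,77).round(1))
```

```text
[555.7 235.2 150. ]
[[509.1 110.6  14. ]
 [620.1 118.5  14. ]
 [493.9 306.3  14. ]
 [605.3 316.5  14. ]]
w 111.30085133664767 L 197.49470491438925 yaw 1.6469533885009633 mid-foot+20 [555.6 232.7  14. ]
1.6416938928461868
((408.12261962890625, 260.8207702636719), (109.2016372680664, 56.45518493652344), 15.945395469665527)
[[ 448.4 -115.2   20. ]
 [ 592.5 -158.9   20. ]
 [ 508.8 -430.6   20. ]
 [ 368.3 -382.7   20. ]]Traceback (most recent call last):
  File "<stdin>", line 11, in <module>
IndexError: list index out of range
```

Request:
servo_tool(rows=[[85, [25.2, -2.5, 45], [0, 0, 0]], [85, [0, 0, 55], [0, 0, 0]], [85, [0, 0, 55], [0, 0, 0]], [85, [0, 0, 38], [0, 0, 0]], [85, [0, 0, 20], [0, 0, 0]], [20, [0, 0, 0], [0, 0, 0]], [20, [0, 0, 0], [0, 0, 0]], [20, [0, 0, 0], [0, 0, 0]]], force=50)

```text
clock: 4.55
eef_pos: [556.4, 234.8, 118.7]
tcp_rot: [3.139, -0.001, 1.65]
contact_force: [0.3, 0.3, -0.4]
opening: 0.371
```

Request:
servo_tool(rows=[[20, [0, 0, 0], [0, 0, 0]], [20, [0, 0, 0], [0, 0, 0]], [20, [0, 0, 0], [0, 0, 0]]])

```text
clock: 4.92
eef_pos: [556.7, 234.9, 118.7]
tcp_rot: [3.139, -0.001, 1.65]
contact_force: [1.4, 0.2, 6.0]
opening: 0.346
```

Run:
```python
from h import *
P,R=pose(); print(delta(P+[0,0,211.3],R,(500,-250,380),down(1.26)))
```

```text
(array([-478.79617372,  -94.85883944,  -50.58298086]), array([ 0.14312213, -0.07303469, 22.35589247]))
```

Request:
servo_tool(rows=[[85, [0, 0, 0], [0, 0, 0]], [85, [0, 0, 0], [0, 0, 0]], [85, [0, 0, 0], [0, 0, 0]], [85, [0, 0, -15], [0, 0, 0]], [85, [0, 0, -45], [0, 0, 0]], [85, [0, 0, -50], [0, 0, 0]], [85, [0, 0, -50], [0, 0, 0]], [85, [0, 0, -51.3], [0, 0, 0]]])

```text
clock: 5.92
eef_pos: [555.3, 234.4, 331.4]
tcp_rot: [3.141, -0.0, 1.65]
contact_force: [0.2, -0.2, -0.5]
opening: 0.995
```

Request:
servo_tool(rows=[[85, [-60, -12, -6], [0, 0, 0]], [85, [-60, -12, -6], [0, 0, 0]], [85, [-60, -12, -6], [0, 0, 0]], [85, [-60, -12, -6], [0, 0, 0]], [85, [-60, -12, -6], [0, 0, 0]], [85, [-60, -12, -6], [0, 0, 0]], [85, [-60, -12, -6], [0, 0, 0]], [85, [-58, -11, -6], [0, 0, 0]]])

```text
clock: 6.92
eef_pos: [498.0, -251.4, 378.1]
tcp_rot: [3.14, 0.001, 1.65]
contact_force: [0.2, 0.1, 0.1]
opening: 0.994
```

Request:
servo_tool(rows=[[85, [0, 0, 0], [0, 0, 10.6]], [85, [0, 0, 0], [0, 0, 10.6]], [85, [0, 0, 0], [0, 0, 1.2]]])

```text
clock: 7.3
eef_pos: [498.5, -249.7, 377.4]
tcp_rot: [3.141, 0.0, 1.259]
contact_force: [-0.1, 0.2, -0.4]
opening: 0.993
```

Run:
```python
from h import *
P,R=pose(); print(P.round(1),R.as_euler("xyz").round(3),sense()["clock"])
im=grab_frame("wrist"); cv2.imwrite("pics/w2.png",im)
for n in("cradle","ball","jar","latch"):
    for b in boxes_of("wrist",n)[:2]:
        w=cw("wrist",b["centre"]); print(n,round(b["conf"],2),w.round(1),proj("wrist",w).round())
```

```text
[ 498.5 -249.7  377.4] [3.141 0.    1.259] 7.3
cradle 0.82 [ 477.1 -248.3    7.2] [315. 174.]
ball 0.64 [ 445.8 -361.7   85.7] [317. 285.]
jar 0.66 [ 540.3 -101.5   77.6] [326.  26.]
latch 0.59 [ 443.5 -365.    90.5] [316. 290.]
```

View pics/w2.png

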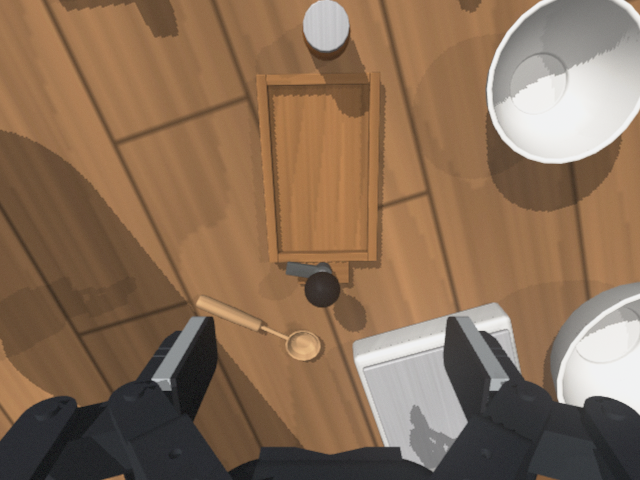

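The tray's outer corners are at (258,75), (380,73), (275,262) and (378,261). The ball is at (322,288), the steel finger points left (open), and the jar lid is at (326,26). I'll enlarge the tray.

Run:
```python
import cv2
im=cv2.imread("pics/w2.png")[65:315,245:395]; a=cv2.resize(im[:115],None,fx=5,fy=5,interpolation=2)[:, :]; 
b=cv2.resize(im[170:250],None,fx=5,fy=5,interpolation=2)
cv2.imwrite("pics/c2.png",cv2.vconcat([a[:200],b]))
```

```text
(no output)
```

View pics/c2.png

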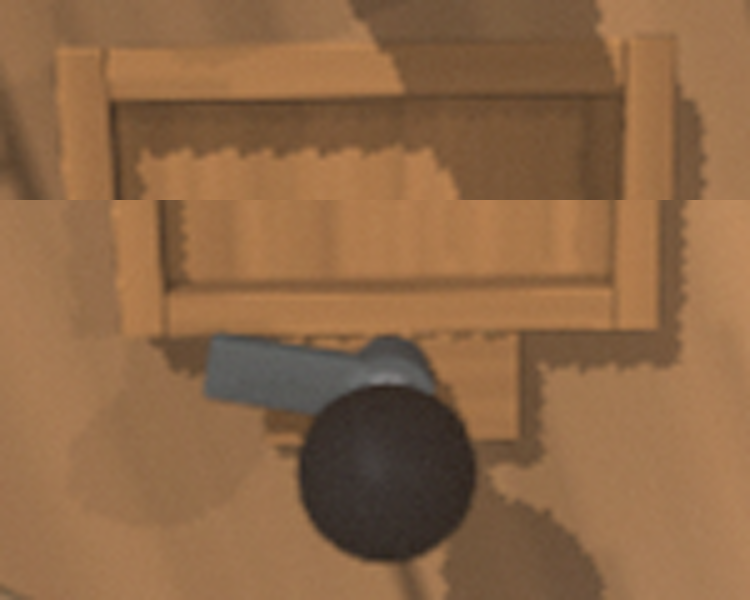

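```bash
cat > c.py <<'E'
from h import *
f=np.array([ray("wrist",uv,20) for uv in[(267.4,85.2),(369.6,83.8),(277.6,252.6),(367.8,252.2),(256.6,74.6),(380.4,72.2),(269.4,262),(376.8,261)]])
mod=np.array([[-60,85],[60,85],[-60,-125],[60,-125],[-70,95],[70,95],[-70,-135],[70,-135]],float)
def fit(a,b):
    A=a-a.mean(0);B=b-b.mean(0); th=np.arctan2((A[:,0]*B[:,1]-A[:,1]*B[:,0]).sum(),(A*B).sum()); c,s=np.cos(th),np.sin(th);R=np.array([[c,-s],[s,c]]); t=b.mean(0)-R@a.mean(0); return th,t,(b-(a@R.T+t)).round(1)
print(f.round(1)); o=f[:,:2]
print("L inner",[np.linalg.norm(o[i]-o[j]).round(1) for i,j in((0,1),(2,3),(0,2),(1,3),(4,5),(6,7),(4,6),(5,7))])
th,t,res=fit(mod[:4],o[:4]); print("inner",th,t,res)
print("ball",ray("wrist",(322.4,289.6),77).round(1), "pred", t+np.array([150*np.sin(th),-150*np.cos(th)]))
E
python3 c.py
```

```text
[[ 458.8 -130.9   20. ]
 [ 572.3 -165.6   20. ]
 [ 398.4 -329.9   20. ]
 [ 512.7 -365.8   20. ]
 [ 451.  -116.4   20. ]
 [ 587.5 -157.4   20. ]
 [ 383.3 -339.2   20. ]
 [ 520.6 -381.6   20. ]]
L inner [np.float64(118.7), np.float64(119.8), np.float64(207.9), np.float64(208.9), np.float64(142.6), np.float64(143.7), np.float64(232.8), np.float64(233.9)]
inner -0.2941869266243964 [ 491.33276728 -228.89513027] [[ 0.2 -0.7]
 [-1.1 -0.7]
 [ 0.7  1.3]
 [ 0.1  0.1]]
ball [ 447.9 -373.4   77. ] pred [ 447.83849671 -372.45086309]
```

Run:
```python
from h import *
P,R=pose(); print(delta(P,R,(556,234.5,330),down(1.645)))
print(delta(np.array([556,234.5,330]),down(1.645),(491.3,-228.9,300),down(1.277)))
```

```text
(array([478.29113587, -92.57623934,  46.8112985 ]), array([ 1.34491639e-02,  4.50043701e-03, -2.19537288e+01]))
(array([-457.32822917,  -98.87639155,   30.        ]), array([-7.10225797e-31, -2.58214902e-15,  2.10848469e+01]))
```

Request:
servo_tool(rows=[[85, [60, -11.6, 6], [0, 0, 0]], [85, [60, -11.6, 6], [0, 0, 0]], [85, [60, -11.6, 6], [0, 0, 0]], [85, [60, -11.6, 6], [0, 0, 0]], [85, [60, -11.6, 6], [0, 0, 0]], [85, [60, -11.6, 6], [0, 0, 0]], [85, [60, -11.6, 6], [0, 0, 0]], [85, [58.3, -11.4, 4.8], [0, 0, 0]]])

```text
clock: 8.55
eef_pos: [557.1, 236.5, 329.7]
tcp_rot: [3.141, -0.0, 1.262]
contact_force: [0.2, -0.4, -0.4]
opening: 0.999
```

Request:
servo_tool(rows=[[85, [0, 0, 20], [0, 0, -10.6]], [85, [0, 0, 40], [0, 0, -10.6]], [85, [0, 0, 50], [0, 0, -0.8]], [85, [0, 0, 50], [0, 0, 0]], [85, [0, 0, 35], [0, 0, 0]], [85, [0, 0, 18], [0, 0, 0]], [85, [0, 0, 0], [0, 0, 0]], [20, [0, 0, 0], [0, 0, 0]]])

```text
clock: 9.55
eef_pos: [558.3, 234.6, 118.3]
tcp_rot: [3.139, -0.001, 1.643]
contact_force: [1.0, -1.0, 0.2]
opening: 0.817
```

Request:
servo_tool(rows=[[20, [0, 0, 0], [0, 0, 0]], [20, [0, 0, 0], [0, 0, 0]], [20, [0, 0, 0], [0, 0, 0]], [20, [0, 0, 0], [0, 0, 0]], [20, [0, 0, 0], [0, 0, 0]], [20, [0, 0, 0], [0, 0, 0]]], force=50)

```text
clock: 10.3
eef_pos: [557.3, 234.3, 117.7]
tcp_rot: [3.141, -0.0, 1.643]
contact_force: [-3.2, -0.4, 5.4]
opening: 0.348
```

Request:
servo_tool(rows=[[20, [0, 0, -15], [0, 0, 0]], [20, [0, 0, -35], [0, 0, 0]], [20, [0, 0, -50], [0, 0, 0]], [20, [0, 0, -50], [0, 0, 0]], [20, [0, 0, -15], [0, 0, 0]], [20, [-25, -5, 0], [0, 0, 0]], [20, [-45, -10, 0], [0, 0, 0]], [20, [-50, -11, 0], [0, 0, 0]]])

```text
clock: 11.3
eef_pos: [538.1, 110.6, 279.2]
tcp_rot: [-3.137, 0.001, 1.644]
contact_force: [1.1, -0.3, -8.1]
opening: 0.343
```

Request:
servo_tool(rows=[[20, [-50, -11, 0], [0, 0, 0]], [20, [-50, -11, 0], [0, 0, 0]], [20, [-50, -11, 0], [0, 0, 0]], [20, [-50, -11, 0], [0, 0, 0]], [20, [-50, -11, 0], [0, 0, 0]], [20, [-45, -9, 0], [0, 0, 0]], [20, [-25, -5, 0], [0, 0, 0]], [20, [-15, -4, 0], [0, 0, 0]]])

```text
clock: 12.3
eef_pos: [489.5, -228.0, 279.7]
tcp_rot: [-3.138, -0.002, 1.641]
contact_force: [0.3, 0.4, -8.1]
opening: 0.336
```

Request:
servo_tool(rows=[[20, [0, 0, 0], [0, 0, 6]], [20, [0, 0, 0], [0, 0, 9]], [20, [0, 0, 0], [0, 0, 6.1]], [20, [0, 0, 0], [0, 0, 0]], [20, [0, 0, 0], [0, 0, 0]], [20, [0, 0, 0], [0, 0, 0]]])

```text
clock: 13.05
eef_pos: [491.2, -226.7, 281.6]
tcp_rot: [-3.141, -0.0, 1.276]
contact_force: [0.9, -0.2, -8.2]
opening: 0.346
```

Run:
```python
from h import *
P,R=pose(); s=sense();print(P.round(1),R.as_euler("xyz").round(3),s["clock"],s["contact_force"],s["wrist_torque"],s["opening"])
print(delta(P,R,(491.3,-228.9,288),down(1.277)))
for c in("side","wrist"): cv2.imwrite(f"pics/{c}3.png",grab_frame(c))
a=cv2.imread("pics/side3.png")[150:390,230:480];a=cv2.resize(a,None,fx=1.6,fy=1.6)
b=cv2.resize(cv2.imread("pics/wrist3.png"),(400,300))
o=np.zeros((400,800,3),np.uint8);o[:384,:400]=a;o[:300,400:]=b;cv2.imwrite("pics/m3.png",o)
```

```text
[ 491.2 -226.7  281.6] [-3.141 -0.     1.276] 13.05 [ 0.92837879 -0.24251971 -8.17952082] [-0.03028357 -0.00456051 -0.03306988] 0.34592732911906204
(array([-2.09689118,  0.69253399, -6.4352277 ]), array([-0.02168375, -0.00452981, -0.04215431]))
```

View pics/m3.png

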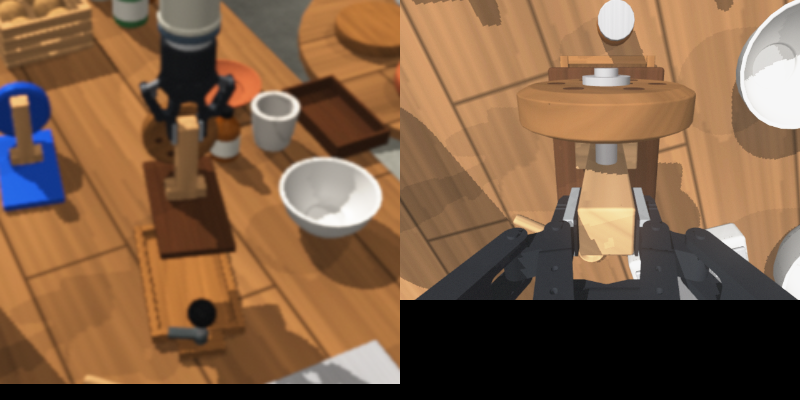

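The crusher hangs level above the tray with the wheel towards the jar, and the post's top face is at mosaic (607,231). I'll check the post's offset in the grasp.

Run:
```python
from h import *
P,R=pose()
im=cv2.imread("pics/wrist3.png")
for b in boxes_of("wrist","wheel_top")[:1]: print("wheel",R.inv().apply(cw("wrist",b["centre"])-P).round(1))
for n,uv,z in(("post",(331,369.6),P[2]+32.3),):
    print(n,R.inv().apply(ray("wrist",uv,z)-P).round(1))
# ofs for +y foot corners visible (tool frame)
m=trace("wrist","post_top"); print(len(m))
```

```text
wheel [ 63.9  -0.2 -16.9]
post [ -0.1  -1.  -32.3]
1
```

Request:
servo_tool(rows=[[20, [-2, 0.7, 20], [0, 0, 0]], [20, [0, 0, 40], [0, 0, 0]], [20, [0, 0, 40], [0, 0, 0]], [20, [0, 0, 25], [0, 0, 0]], [20, [0, 0, 10], [0, 0, 0]], [20, [0, 0, 6], [0, 0, 0]], [20, [0, 0, 4], [0, 0, 0]], [20, [0, 0, 3], [0, 0, 0]]])

```text
clock: 14.25
eef_pos: [492.0, -229.2, 134.4]
tcp_rot: [3.14, 0.0, 1.275]
contact_force: [-0.7, 0.2, -7.3]
opening: 0.342
```

Request:
servo_tool(rows=[[20, [0, 0, 3], [0, 0, 0]], [20, [0, 0, 2], [0, 0, 0]], [20, [0, 0, 1], [0, 0, 0]], [20, [0, 0, 0], [0, 0, 0]]])

```text
clock: 14.75
eef_pos: [491.5, -229.0, 127.8]
tcp_rot: [-3.142, 0.0, 1.275]
contact_force: [0.2, 0.3, -9.0]
opening: 0.345
```

Request:
servo_tool(rows=[[20, [0, 0, 1], [0, 0, 0]], [20, [0, 0, 1], [0, 0, 0]], [20, [0, 0, 0.7], [0, 0, 0]], [20, [0, 0, 0], [0, 0, 0]]])

```text
clock: 15.25
eef_pos: [491.9, -228.5, 126.0]
tcp_rot: [3.141, -0.001, 1.275]
contact_force: [-2.4, 5.5, 2.3]
opening: 0.343
```

Touchdown: the weight is off and TCP z matches the floor. I'll release and rise.

Request:
servo_tool(rows=[[85, [0, 0, 0], [0, 0, 0]], [85, [0, 0, 0], [0, 0, 0]], [85, [0, 0, 0], [0, 0, 0]], [85, [0, 0, -15], [0, 0, 0]], [85, [0, 0, -40], [0, 0, 0]], [85, [0, 0, -55], [0, 0, 0]], [85, [-20, 0, -55], [0, 0, 0]], [85, [-10, 0, -50], [0, 0, 0]]])

```text
clock: 16.25
eef_pos: [482.5, -258.2, 343.5]
tcp_rot: [3.14, 0.001, 1.275]
contact_force: [-0.3, -0.2, -0.1]
opening: 0.993
```

Run:
```python
from h import *
P,R=pose(); print(P.round(1),R.as_euler("xyz").round(3),sense()["clock"])
im=grab_frame("wrist"); cv2.imwrite("pics/w4.png",im)
for n in("post_top","wheel_top","ball","jar"):
    for b in boxes_of("wrist",n)[:1]: print(n,round(b["conf"],2),cw("wrist",b["centre"]).round(1))
th=-.294;o=np.array([491.3,-228.9])
c,s=np.cos(th),np.sin(th)
for q in[(0,0,158),(0,58,151),(-55,-120,22),(55,-120,22),(-55,80,22)]:
    print(q,proj("wrist",[o[0]+c*q[0]-s*q[1],o[1]+s*q[0]+c*q[1],q[2]]).round())
cv2.imwrite("pics/c4.png",cv2.resize(im[40:300,200:450],(576,600),interpolation=2))
```

```text
[ 482.5 -258.2  343.5] [3.140e+00 1.000e-03 1.275e+00] 16.25
post_top 0.8 [ 493.6 -229.7   24.2]
wheel_top 0.86 [ 509.8 -174.6  140.7]
ball 0.57 [ 444.4 -361.3   83. ]
jar 0.57 [ 535.1 -111.9   71.6]
(0, 0, 158) [332. 170.]
(0, 58, 151) [332.  94.]
(-55, -120, 22) [287. 251.]
(55, -120, 22) [377. 251.]
(-55, 80, 22) [280.  75.]
```

View pics/c4.png

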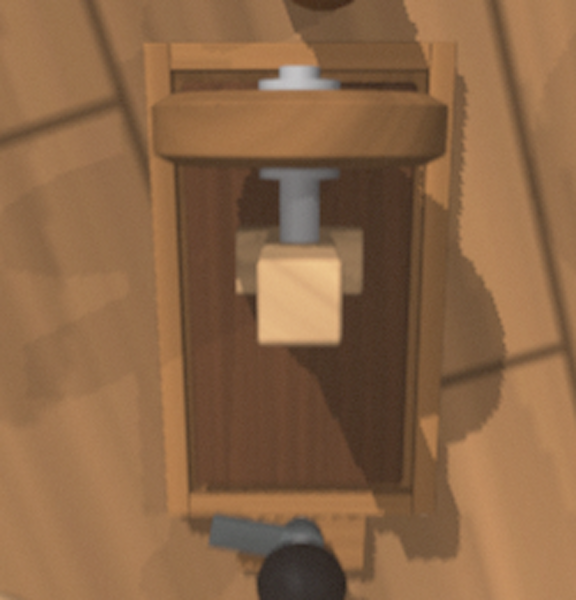

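The crusher sits flat in the tray with even margins. The post top is at crop (300,296), matching the prediction, and the ball at crop (302,580) has its finger still open. Next is the ball knob.

Request:
servo_tool(rows=[[85, [-40, 0, 40], [0, 0, 0]], [85, [-45, 0, 45], [0, 0, 0]], [85, [-35, 0, 45], [0, 0, 0]], [85, [0, 0.2, 50], [0, 0, 0]], [85, [0, 0, 45], [0, 0, 0]], [85, [0, 0, 35], [0, 0, 0]], [85, [0, 0, 20], [0, 0, 0]], [85, [0, 0, 8.5], [0, 0, 0]]], force=40)

```text
clock: 17.5
eef_pos: [446.7, -370.2, 50.0]
tcp_rot: [-3.137, -0.002, 1.275]
contact_force: [0.5, 0.4, 0.6]
opening: 0.995
```

Request:
servo_tool(rows=[[30, [0, 0, 0], [0, 0, 0]], [30, [0, 0, 0], [0, 0, 0]], [30, [0, 0, 0], [0, 0, 0]], [30, [0, 0, 0], [0, 0, 0]], [30, [0, 0, 0], [0, 0, 0]]])

```text
clock: 18.12
eef_pos: [449.0, -372.2, 53.6]
tcp_rot: [3.139, 0.001, 1.275]
contact_force: [1.0, 1.5, 6.6]
opening: 0.494
```

Request:
servo_tool(rows=[[30, [0, 0, 0], [0, 0, 5]], [30, [0, 0, 0], [0, 0, 10]], [30, [0, 0, 0], [0, 0, 10]], [30, [0, 0, 0], [0, 0, 10]], [30, [0, 0, 0], [0, 0, 10]], [30, [0, 0, 0], [0, 0, 10]], [30, [0, 0, 0], [0, 0, 10]], [30, [0, 0, 0], [0, 0, 5]]])

```text
clock: 19.12
eef_pos: [449.8, -373.3, 53.7]
tcp_rot: [3.138, -0.003, 0.049]
contact_force: [3.6, -2.9, 1.8]
opening: 0.493
```

```bash
python3 -c "
from h import *
s=sense();print(s['wrist_torque'],s['tcp_rot'],s['joint_efforts'])"
```

```text
[-0.48244979 -0.49440796  0.12416019] [ 3.13812858 -0.00340165  0.04917717] [ 5.82167250e-02 -5.94089055e+01 -2.04427743e+01  1.49698751e-01
  1.50540043e+00 -4.89704031e-01]
```

Request:
servo_tool(rows=[[30, [0, 0, 0], [0, 0, 4]], [30, [0, 0, 0], [0, 0, 4]], [30, [0, 0, 0], [0, 0, 2]], [30, [0, 0, 0], [0, 0, 0]]])

```text
clock: 19.62
eef_pos: [449.7, -373.5, 53.6]
tcp_rot: [3.138, -0.004, -0.121]
contact_force: [2.2, -5.4, 3.8]
opening: 0.493
```

```bash
python3 -c "
from h import *
s=sense();print(s['wrist_torque'],s['tcp_rot'],s['joint_efforts'])"
```

```text
[-0.77174613 -0.32689202  0.37900975] [ 3.13847215 -0.00379342 -0.12089122] [  0.90519698 -58.63233805 -19.71959889   0.76123506   1.67185809
   0.56147709]
```

Request:
servo_tool(rows=[[30, [0, 0, 0], [0, 0, 3]], [30, [0, 0, 0], [0, 0, 3]], [30, [0, 0, 0], [0, 0, 0]]])

```text
clock: 20.0
eef_pos: [450.3, -373.7, 53.6]
tcp_rot: [3.139, -0.005, -0.227]
contact_force: [5.0, -6.1, 1.1]
opening: 0.492
```

```bash
python3 -c "
from h import *
s=sense();print(s['wrist_torque'],s['tcp_rot'],s['joint_efforts'])"
```

```text
[-0.9390417  -0.65518007 -0.04359143] [ 3.13872653 -0.00529994 -0.22660592] [  0.88930674 -59.68947172 -18.89173865   0.2916999    2.37252273
   0.24455125]
```

Request:
servo_tool(rows=[[30, [0, 0, 0], [0, 0, 4]], [30, [0, 0, 0], [0, 0, 4]], [30, [0, 0, 0], [0, 0, 0]], [30, [0, 0, 0], [0, 0, 0]]])

```text
clock: 20.5
eef_pos: [449.2, -373.5, 53.5]
tcp_rot: [3.139, -0.004, -0.364]
contact_force: [-0.4, -6.6, 3.6]
opening: 0.493
```

```bash
python3 -c "
from h import *
s=sense();print(s['wrist_torque'],s['tcp_rot'],s['joint_efforts'])"
```

```text
[-0.95540888 -0.07606281  0.71954588] [ 3.13907552 -0.00353298 -0.36372549] [  1.72118347 -58.64686131 -20.2309531    1.51847776   1.38642624
   0.78142662]
```

Request:
servo_tool(rows=[[85, [0, 0, 0], [0, 0, 0]], [85, [0, 0, 0], [0, 0, 0]], [85, [0, 0, 0], [0, 0, 0]], [85, [0, 0, -25], [0, 0, 0]], [85, [0, 0, -50], [0, 0, 0]], [85, [0, 0, -60], [0, 0, -4.1]], [85, [0, 0, -60], [0, 0, 0]], [85, [0, 0, -50], [0, 0, 0]]])

```text
clock: 21.5
eef_pos: [448.1, -371.6, 299.9]
tcp_rot: [3.141, -0.001, -0.294]
contact_force: [-0.1, -0.7, -0.6]
opening: 0.993
```

Request:
servo_tool(rows=[[60, [0, -50, 0], [0, 0, 0]], [50, [0, -50, 0], [0, 0, 0]], [42, [0, -50, 0], [0, 0, 0]], [42, [0, 0, 0], [0, 0, 0]]])

```text
clock: 22.0
eef_pos: [492.1, -225.3, 297.3]
tcp_rot: [-3.141, 0.0, -0.291]
contact_force: [0.2, -1.3, -0.2]
opening: 0.49
```

Run:
```python
from h import *
P,R=pose(); s=sense();print(P.round(1),R.as_euler("xyz").round(3),s["clock"],s["opening"]*85.4)
im=grab_frame("wrist"); cv2.imwrite("pics/w5.png",im)
for n in("wheel_top","post_top","ball"):
    for b in boxes_of("wrist",n)[:1]:
        w=cw("wrist",b["centre"]);print(n,round(b["conf"],2),w.round(1),R.inv().apply(w-P).round(1))
print(proj("wrist",[447.9,-373,29]),proj("wrist",[447.9+.29*49,-373+.957*49,29]),proj("wrist",[508.1,-173.4,151]),delta(P,R,[508.1,-173.4,151],down(-.294)))
```

```text
[ 492.1 -225.3  297.3] [-3.141  0.    -0.291] 22.0 41.87588771071019
wheel_top 0.74 [368.5 171.7  69.6] [-232.1 -344.6  228.1]
post_top 0.89 [356.  117.4  29. ] [-228.5 -289.   268.7]
ball 0.75 [ 453.9 -362.8   86.9] [  2.9 142.9 210.3]
[475.53613421 184.4018003 ] [428.07382269 184.46420754] [251.9366054  217.18550142] (array([  0.53828662, -54.15368383, 146.38133632]), array([-0.05136755,  0.02579454,  0.18527558]))
```

View pics/w5.png

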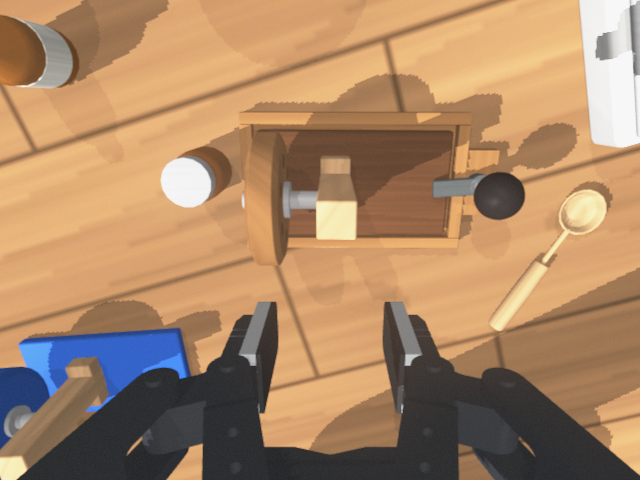

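The latch finger now lies over the foot plate, from (475,187) to (433,189), as expected at the stop. The wheel crown appears near column 260 and the prediction is 252, so I'll overlay the wheel model to see its lean.

```bash
cat > ov.py <<'E'
from h import *
th=-.294;c,s=np.cos(th),np.sin(th)
def W(q,o=(491.3,-228.9)): return [o[0]+c*q[0]-s*q[1],o[1]+s*q[0]+c*q[1],q[2]]
def rim(a,y0,r,cam="wrist"):
    # lean a: top toward -y ; circle radius r at axial offset y0
    t=np.linspace(0,2*np.pi,72); u=r*np.sin(t); v=r*np.cos(t)
    return np.array([proj(cam,W((x,58+y0*np.cos(a)-z*np.sin(a),93+y0*np.sin(a)+z*np.cos(a)))) for x,z in zip(u,v)])
E
python3 - <<'E'
from ov import *
im=cv2.imread("pics/w5.png")
print("post corners",[proj("wrist",W((x,y,158))).round() for x in(-15,15) for y in(-15,15)])
x0,y0,k=225,110,4
cr=cv2.resize(im[y0:y0+170,x0:x0+150],None,fx=k,fy=k,interpolation=2); outs=[]
for a,col in((0,(0,255,0)),(.1,(0,0,255))):
    for yy,r in((-13,50),(13,50),(-9,58),(9,58)):
        p=((rim(a,yy,r)-[x0,y0])*k).astype(np.int32); cv2.polylines(cr,[p],True,col,1)
cv2.imwrite("pics/c5.png",cr[:600])
E
```

```text
post corners [array([350., 239.]), array([310., 239.]), array([351., 200.]), array([309., 200.])]
```

View pics/c5.png

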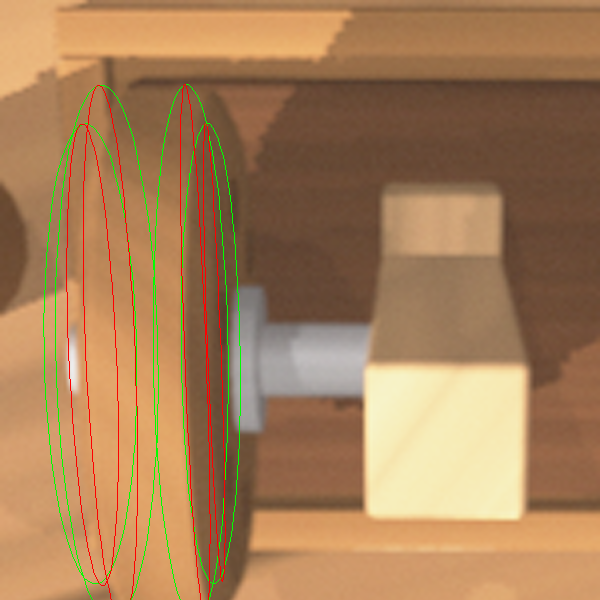

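Run:
```python
from ov import *
print("ball",proj("wrist",[447.9,-373,77]).round(1))
for q in[(-60,-125,20),(60,-125,20),(-60,85,20),(60,85,20),(-70,-135,20),(-70,95,20)]: print(q,proj("wrist",W(q)).round(1))
im=cv2.imread("pics/w5.png")
m=(im.max(2)<60).astype(np.uint8); m[:, :460]=0; m[260:]=0
n,l,st,ce=cv2.connectedComponentsWithStats(m); i=1+st[1:,4].argmax(); print(st[i],ce[i].round(1))
g=cv2.cvtColor(im,cv2.COLOR_BGR2GRAY); print("row 150", list(g[150,440:480]))
```

```text
ball [493.4 194.6]
(-60, -125, 20) [443.3 236.9]
(60, -125, 20) [454.  123.9]
(-60, 85, 20) [252.7 237.2]
(60, 85, 20) [245.2 124.2]
(-70, -135, 20) [451.5 245.4]
(-70, 95, 20) [244.3 245.8]
[479 173  45  27 344] [505.  180.7]
row 150 [np.uint8(84), np.uint8(84), np.uint8(85), np.uint8(82), np.uint8(82), np.uint8(82), np.uint8(83), np.uint8(84), np.uint8(86), np.uint8(90), np.uint8(88), np.uint8(90), np.uint8(116), np.uint8(112), np.uint8(87), np.uint8(114), np.uint8(148), np.uint8(174), np.uint8(183), np.uint8(184), np.uint8(183), np.uint8(182), np.uint8(182), np.uint8(183), np.uint8(187), np.uint8(187), np.uint8(187), np.uint8(180), np.uint8(151), np.uint8(137), np.uint8(151), np.uint8(149), np.uint8(146), np.uint8(143), np.uint8(144), np.uint8(146), np.uint8(147), np.uint8(148), np.uint8(146), np.uint8(148)]
```

The ball and tray corners show the same +6 px offset, so it is camera bias. The wheel is upright and the crusher is well placed. I'll move above the wheel and check finger alignment.

Request:
servo_tool(rows=[[42, [0.5, -25, 10], [0, 0, 0]], [42, [0, -27.5, 30], [0, 0, 0]], [42, [0, 0, 40], [0, 0, 0]], [42, [0, 0, 30], [0, 0, 0]], [42, [0, 0, 20], [0, 0, 0]], [42, [0, 0, 6], [0, 0, 0]], [42, [0, 0, 0], [0, 0, 0]]], force=25)

```text
clock: 23.08
eef_pos: [507.3, -178.8, 161.4]
tcp_rot: [3.142, 0.0, -0.295]
contact_force: [0.2, -0.3, -0.7]
opening: 0.492
```

Run:
```python
from ov import *
P,R=pose(); s=sense();print(P.round(1),R.as_euler("xyz").round(3),s["clock"],s["opening"]*85.4)
im=grab_frame("wrist"); cv2.imwrite("pics/w6.png",im)
```

```text
[ 507.3 -178.8  161.4] [ 3.142  0.    -0.295] 23.075 42.03130499265595
```

View pics/w6.png

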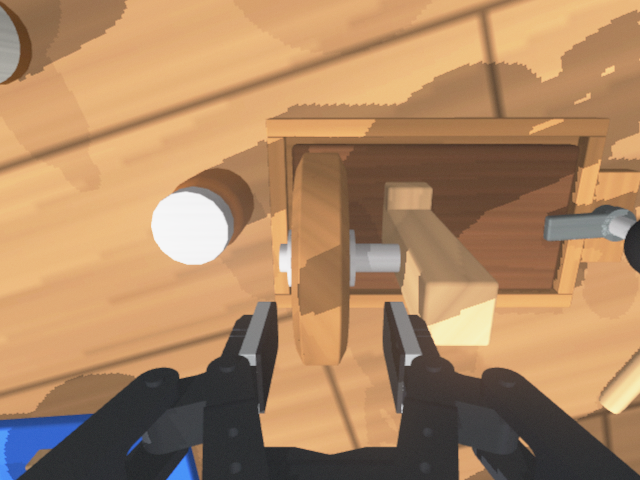

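The wheel crown is centred near column 322 and the finger gap near 330, so the tool is about 2.8 mm too far towards the post. I'll shift, narrow the jaws slightly and descend.

Request:
servo_tool(rows=[[39, [0, -2.7, 0], [0, 0, 0]], [39, [0, 0, 8], [0, 0, 0]], [39, [0, 0, 10], [0, 0, 0]], [39, [0, 0, 10], [0, 0, 0]], [39, [0, 0, 7], [0, 0, 0]], [39, [0, 0, 0], [0, 0, 0]]])

```text
clock: 23.88
eef_pos: [507.7, -175.3, 125.6]
tcp_rot: [-3.142, 0.001, -0.294]
contact_force: [-0.6, -0.2, 0.1]
opening: 0.454
```

Request:
servo_tool(rows=[[20, [0, 0, 0], [0, 0, 0]], [20, [0, 0, 0], [0, 0, 0]], [20, [0, 0, 0], [0, 0, 0]], [20, [0, 0, 0], [0, 0, 0]]])

```text
clock: 24.38
eef_pos: [508.2, -175.4, 126.5]
tcp_rot: [-3.141, -0.0, -0.294]
contact_force: [-0.3, 2.5, -0.4]
opening: 0.297
```

```bash
python3 -c "
from h import *
s=sense();print(s['wrist_torque'],s['contact_force'],s['eef_pos'],s['tcp_rot'],s['opening']*85.4)"
```

```text
[ 0.48928886 -0.13710026 -0.02782918] [-0.25510773  2.46275748 -0.414957  ] [ 508.24693543 -175.37218047  126.53679116] [-3.14139076e+00 -2.62291438e-04 -2.94322350e-01] 25.36531435309512
```

Request:
servo_tool(rows=[[20, [0, 1.15, 0], [2, 0, 0]], [20, [0, 1.15, 0], [2, 0, 0]], [20, [0, 1.15, 0], [2, 0, 0]], [20, [0, 0.86, 0], [1.5, 0, 0]], [20, [0, 0, 0], [0, 0, 0]]])

```text
clock: 25.0
eef_pos: [506.8, -179.7, 126.1]
tcp_rot: [-3.01, 0.0, -0.295]
contact_force: [1.5, 2.4, -1.7]
opening: 0.293
```

```bash
python3 -c "
from h import *
s=sense();P,R=pose(s);print(s['wrist_torque'].round(2),R.inv().apply(s['contact_force']).round(1),s['eef_pos'].round(1),np.round(s['tcp_rot'],3),s['opening']*85.4, (R*Ro.from_rotvec([0,0,0])).apply([0,0,33])+P)"
```

```text
[ 0.5  -0.22  0.  ] [ 0.8 -2.5  2. ] [ 506.8 -179.7  126.1] [-3.01   0.    -0.295] 25.025862328822498 [ 508.05789273 -175.57771779   93.40164481]
```

Request:
servo_tool(rows=[[20, [0, 0.58, 0], [1, 0, 0]], [20, [0, 0.4, 0], [0.7, 0, 0]], [20, [0, 0, 0], [0, 0, 0]]])

```text
clock: 25.38
eef_pos: [506.6, -180.4, 126.1]
tcp_rot: [-2.98, 0.0, -0.295]
contact_force: [1.3, 4.3, -0.7]
opening: 0.297
```

```bash
cat > s.py <<'E'
from h import *
s=sense();P,R=pose(s);print(s['wrist_torque'].round(2),R.inv().apply(s['contact_force']).round(1),s['eef_pos'].round(1),np.round(s['tcp_rot'],3),s['opening']*85.4)
E
python3 s.py
```

```text
[ 0.39 -0.11 -0.02] [ 0.  -4.3  1.4] [ 506.6 -180.4  126.1] [-2.98   0.    -0.295] 25.343604169035547
```

Request:
servo_tool(rows=[[20, [0, 0.35, 0], [0.6, 0, 0]], [20, [0, 0, 0], [0, 0, 0]]])

```text
clock: 25.62
eef_pos: [506.6, -180.6, 126.1]
tcp_rot: [-2.97, 0.0, -0.294]
contact_force: [1.4, 6.5, 0.9]
opening: 0.3
```

```bash
python3 s.py
```

```text
[ 0.5  -0.11  0.04] [-0.5 -6.7  0.3] [ 506.6 -180.6  126.1] [-2.97   0.    -0.294] 25.64151285646556
```

Force climbs at 0.17 rad, so the +stop is felt. Now the other way.

Request:
servo_tool(rows=[[20, [0, -1.15, 0], [-2, 0, 0]], [20, [0, -1.15, 0], [-2, 0, 0]], [20, [0, -1.15, 0], [-2, 0, 0]], [20, [0, -1.15, 0], [-2, 0, 0]], [20, [0, -1.15, 0], [-2, 0, 0]], [20, [0, -1.15, 0], [-2, 0, 0]], [20, [0, -1.15, 0], [-2, 0, 0]], [20, [0, -1.15, 0], [-2, 0, 0]]])

```text
clock: 26.62
eef_pos: [509.0, -172.2, 126.4]
tcp_rot: [3.032, 0.0, -0.294]
contact_force: [-0.2, 1.8, -2.6]
opening: 0.297
```

Request:
servo_tool(rows=[[20, [0, -0.7, 0], [-1.2, 0, 0]], [20, [0, -0.58, 0], [-1, 0, 0]], [20, [0, 0, 0], [0, 0, 0]]])

```text
clock: 27.0
eef_pos: [509.5, -170.9, 126.2]
tcp_rot: [2.995, 0.0, -0.294]
contact_force: [-0.7, 0.1, -2.3]
opening: 0.299
```

```bash
python3 s.py
```

```text
[ 0.07  0.11 -0.04] [-0.7 -0.2  2.3] [ 509.5 -170.9  126.2] [ 2.995  0.    -0.294] 25.512197649293913
```

Request:
servo_tool(rows=[[20, [0, -0.58, 0], [-1, 0, 0]], [20, [0, -0.35, 0], [-0.6, 0, 0]], [20, [0, 0, 0], [0, 0, 0]]])

```text
clock: 27.38
eef_pos: [509.7, -170.0, 126.1]
tcp_rot: [2.966, 0.0, -0.294]
contact_force: [-0.9, -0.3, -1.0]
opening: 0.298
```

```bash
python3 s.py
```

```text
[ 0.04  0.12 -0.06] [-0.8  0.3  1.1] [ 509.7 -170.   126.1] [ 2.966  0.    -0.294] 25.4185800047208
```

Request:
servo_tool(rows=[[20, [0, -0.35, 0], [-0.6, 0, 0]], [20, [0, 0, 0], [0, 0, 0]]])

```text
clock: 27.62
eef_pos: [509.8, -169.7, 126.1]
tcp_rot: [2.956, 0.0, -0.294]
contact_force: [-0.6, -1.3, -1.6]
opening: 0.294
```

```bash
python3 s.py
```

```text
[-0.05  0.14 -0.01] [-0.2  1.1  1.8] [ 509.8 -169.7  126.1] [ 2.956  0.    -0.294] 25.07240365501672
```

Request:
servo_tool(rows=[[20, [0, -0.6, 0], [-0.6, 0, 0]], [20, [0, -0.5, 0], [-0.5, 0, 0]], [20, [0, 0, 0], [0, 0, 0]]])

```text
clock: 28.0
eef_pos: [510.3, -168.7, 126.1]
tcp_rot: [2.937, -0.0, -0.294]
contact_force: [-2.1, -2.7, 1.4]
opening: 0.297
```

```bash
python3 s.py
```

```text
[-0.19  0.33 -0.12] [-1.2  3.4 -0.7] [ 510.3 -168.7  126.1] [ 2.937 -0.    -0.294] 25.333870406505508
```

Request:
servo_tool(rows=[[20, [0, -0.6, 0], [-0.5, 0, 0]], [20, [0, 0, 0], [0, 0, 0]]])

```text
clock: 28.25
eef_pos: [510.5, -168.1, 126.0]
tcp_rot: [2.928, -0.0, -0.294]
contact_force: [-3.5, -2.6, 4.7]
opening: 0.294
```

```bash
python3 s.py
```

```text
[-0.19  0.57 -0.1 ] [-2.6  4.4 -3.8] [ 510.5 -168.1  126. ] [ 2.928 -0.    -0.294] 25.128738249207675
```

Request:
servo_tool(rows=[[20, [0, 1.25, 0], [2, 0, 0]], [20, [0, 1.25, 0], [2, 0, 0]], [20, [0, 1.2, 0], [2, 0, 0]], [20, [0, 1.2, 0], [2, 0, 0]], [20, [0, 1.2, 0], [2, 0, 0]], [20, [0, 1.0, 0], [1.7, 0, 0]], [20, [0, 0.25, 0], [0.5, 0, 0]], [20, [0, 0, 0], [0, 0, 0]]])

```text
clock: 29.25
eef_pos: [508.4, -174.9, 126.5]
tcp_rot: [3.142, -0.0, -0.295]
contact_force: [-0.7, 0.2, -3.0]
opening: 0.297
```

```bash
python3 s.py
```

```text
[0.1  0.03 0.05] [-0.7  0.   3. ] [ 508.4 -174.9  126.5] [ 3.142 -0.    -0.295] 25.365369775036253
```

Tool square, side force zero. Release gently to 39 mm and rise.

Request:
servo_tool(rows=[[39, [0, 0, 0], [0, 0, 0]], [39, [0, 0, 0], [0, 0, 0]], [39, [0, 0, 0], [0, 0, 0]], [39, [0, 0, -10], [0, 0, 0]], [39, [0, 0, -20], [0, 0, 0]], [39, [0, 0, -40], [0, 0, 0]], [39, [0, 40, -50], [0, 0, 0]], [39, [0, 12, -50], [0, 0, 0]]])

```text
clock: 30.25
eef_pos: [492.8, -225.1, 297.8]
tcp_rot: [3.141, -0.0, -0.295]
contact_force: [0.7, -0.3, -1.1]
opening: 0.459
```

Run:
```python
from ov import *
P,R=pose(); s=sense();print(P.round(1),R.as_euler("xyz").round(3),s["clock"])
im=grab_frame("wrist"); cv2.imwrite("pics/w7.png",im)
sd=grab_frame("side"); cv2.imwrite("pics/s7.png",sd)
# compare with the pre-rock picture w5 at nearly the same pose
w5=cv2.imread("pics/w5.png")
a=cv2.resize(w5[100:280,225:425],(400,360),interpolation=2);b=cv2.resize(im[100:280,225:425],(400,360),interpolation=2)
c_=cv2.resize(sd[250:370,280:440],(320,240),interpolation=2)
o=np.zeros((600,800,3),np.uint8);o[:360,:400]=a;o[:360,400:]=b;o[360:,:320]=c_;cv2.imwrite("pics/m7.png",o)
```

```text
[ 492.8 -225.1  297.8] [ 3.141 -0.    -0.295] 30.25
```

View pics/m7.png

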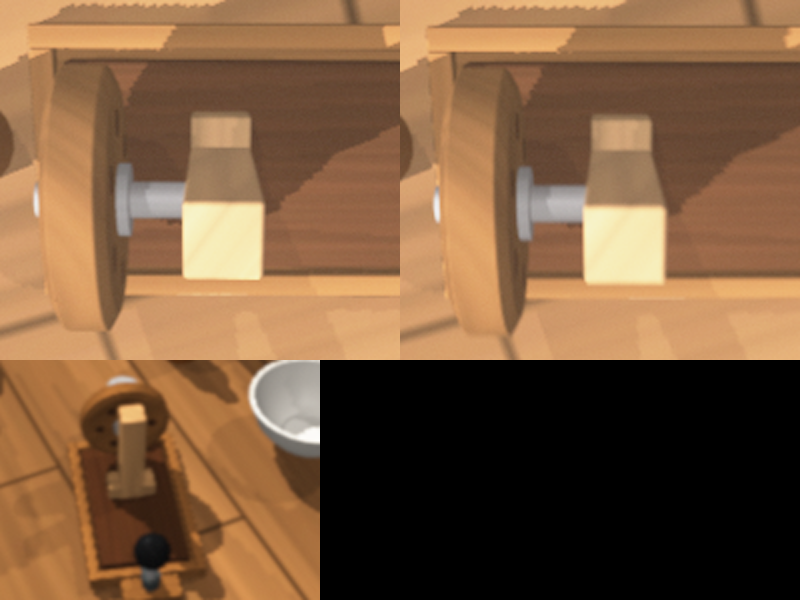

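Left and right (before and after rocking) look the same: wheel at about (85,195) and (485,200), post top at (223,240) and (624,245), and the latch is over the foot. Next, a numeric lean fit on the wheel mask, with the camera bias taken from the post.

Run:
```python
from ov import *
grab_frame("wrist"); m=trace("wrist","wheel_top")
for k in m[:3]: print(k["conf"],k["mask"].sum(),np.argwhere(k["mask"]).mean(0).round())
m=[k["mask"] for k in m if abs(np.argwhere(k["mask"]).mean(0)[1]-265)<30][0]
best=[]
for a in np.arange(-.16,.161,.02):
    pts=np.vstack([rim(a,y,r) for y,r in((-13,50),(13,50),(-9,58),(9,58))])
    for dx in np.arange(-2,13,1):
        for dy in (-2,0,2,4,6):
            h=np.zeros((480,640),np.uint8); cv2.fillConvexPoly(h,cv2.convexHull((pts+[dx,dy]).astype(np.int32)),1)
            best.append(((h&m).sum()/(h|m).sum(),round(a,2),dx,dy))
best.sort(reverse=True); print([tuple(np.round(b,2)) for b in best[:6]])
seen={}
for b in best: seen.setdefault(b[1],round(b[0],3))
print(seen)
s=sense();print(s["clock"])
```

```text
0.73 2653 [404.  19.]
0.66 5245 [205. 267.]
0.21 21177 [190. 340.]Traceback (most recent call last):
  File "<stdin>", line 7, in <module>
  File "ov.py", line 7, in rim
    return np.array([proj(cam,W((x,58+y0*np.cos(a)-z*np.sin(a),93+y0*np.sin(a)+z*np.cos(a)))) for x,z in zip(u,v)])
                     ~~~~^^^^^^^^^^^^^^^^^^^^^^^^^^^^^^^^^^^^^^^^^^^^^^^^^^^^^^^^^^^^^^^^^^^^
  File "h.py", line 6, in proj
    c=get_calibration(cam); q=(np.array(c["world_to_cam"])@np.r_[p,1])[:3]; u=np.array(c["intrinsics"])@q; return u[:2]/u[2]
ValueError: time passes only in moves, steps and waits
```

Run:
```python
import h, ov
from ov import *
cal=get_calibration("wrist"); h.get_calibration=lambda c:cal
grab_frame("wrist"); m=[k["mask"] for k in trace("wrist","wheel_top") if abs(np.argwhere(k["mask"]).mean(0)[1]-265)<30][0]
best=[]
for a in np.arange(-.16,.161,.02):
    pts=np.vstack([rim(a,y,r) for y,r in((-13,50),(13,50),(-9,58),(9,58))])
    for dx in np.arange(-2,13,1):
        for dy in (-2,0,2,4,6):
            hh=np.zeros((480,640),np.uint8); cv2.fillConvexPoly(hh,cv2.convexHull((pts+[dx,dy]).astype(np.int32)),1)
            best.append(((hh&m).sum()/(hh|m).sum(),round(a,2),dx,dy))
best.sort(reverse=True); print([tuple(np.round(b,2)) for b in best[:4]])
seen={}
for b in best: seen.setdefault(float(b[1]),round(float(b[0]),3))
print(seen, sense()["clock"])
```

```text
Traceback (most recent call last):
IndexError: list index out of range
```

Run:
```python
import h, ov
from ov import *
cal=get_calibration("wrist"); h.get_calibration=lambda c:cal
for _ in range(4):
    grab_frame("wrist"); M=[k["mask"] for n in("wheel_top","wheel_rock") for k in trace("wrist",n) if abs(np.argwhere(k["mask"]).mean(0)[1]-265)<12 and 3000<k["mask"].sum()<9000]
    if M: break
m=M[0]; best=[]
for a in np.arange(-.16,.161,.02):
    pts=np.vstack([rim(a,y,r) for y,r in((-13,50),(13,50),(-9,58),(9,58))])
    for dx in np.arange(-2,13,1):
        for dy in (-2,0,2,4,6):
            hh=np.zeros((480,640),np.uint8); cv2.fillConvexPoly(hh,cv2.convexHull((pts+[dx,dy]).astype(np.int32)),1)
            best.append(((hh&m).sum()/(hh|m).sum(),round(a,2),dx,dy))
best.sort(reverse=True); print([tuple(np.round(b,2)) for b in best[:4]])
seen={}
for b in best: seen.setdefault(float(b[1]),round(float(b[0]),3))
print(seen, sense()["clock"])
```

```text
[(np.float64(0.96), np.float64(0.04), np.float64(1.0), np.float64(2.0)), (np.float64(0.95), np.float64(0.02), np.float64(1.0), np.float64(2.0)), (np.float64(0.95), np.float64(0.04), np.float64(1.0), np.float64(4.0)), (np.float64(0.94), np.float64(0.02), np.float64(2.0), np.float64(2.0))]
{0.04: 0.959, 0.02: 0.95, 0.06: 0.94, -0.0: 0.92, 0.08: 0.902, -0.02: 0.887, 0.1: 0.867, -0.04: 0.86, 0.12: 0.838, 0.14: 0.834, -0.06: 0.83, 0.16: 0.83, -0.08: 0.808, -0.1: 0.782, -0.12: 0.759, -0.14: 0.735, -0.16: 0.716} 30.7
```

The fit gives a lean of about +0.03, but the post-bias check points slightly the other way. A look from in the wheel's own plane will settle it.

Request:
servo_tool(rows=[[39, [0, -25, 0], [0, 0, 0]], [39, [0, -27, 20], [0, 0, 0]], [39, [0, 0, 30], [0, 0, 0]], [39, [0, 0, 0], [0, 0, 0]], [39, [0, 0, 0], [0, 0, 0]]])

```text
clock: 31.32
eef_pos: [508.8, -174.3, 245.9]
tcp_rot: [3.142, 0.0, -0.294]
contact_force: [0.7, -0.6, 0.6]
opening: 0.454
```

```bash
cat > lean.py <<'E'
import h, ov
from ov import *
cal=get_calibration("wrist"); h.get_calibration=lambda c:cal
print(sense()["eef_pos"].round(1))
x0=proj("wrist",W((0,58,93)))
n=0
for _ in range(6):
    cv2.imwrite("pics/lean.png",grab_frame("wrist")); M=[k["mask"] for k in trace("wrist","wheel_top") if np.linalg.norm(np.argwhere(k["mask"]).mean(0)[::-1]-x0)<40 and 3000<k["mask"].sum()<16000]
    if not M: continue
    m=M[0]; best=[]
    for a in np.arange(-.16,.161,.02):
        pts=np.vstack([rim(a,y,r) for y,r in((-13,50),(13,50),(-9,58),(9,58))])
        for dx in np.arange(-10,13,1):
            for dy in (-4,-2,0,2,4,6):
                hh=np.zeros((480,640),np.uint8); cv2.fillConvexPoly(hh,cv2.convexHull((pts+[dx,dy]).astype(np.int32)),1)
                best.append((float((hh&m).sum()/(hh|m).sum()),round(float(a),2),float(dx),dy))
    best.sort(reverse=True); print(best[:2])
    seen={}
    for b in best: seen.setdefault(b[1],round(b[0],3))
    print(seen); n+=1
    if n==2: break
print("post pred",[proj("wrist",W((x,y,158))).round(1) for x,y in((-15,15),(-15,-15))],sense()["clock"])
E
python3 lean.py
```

```text
[ 508.8 -174.3  245.9]
[(0.9234413202933985, 0.02, 1.0, 2), (0.9232646834477498, 0.04, 0.0, 2)]
{0.02: 0.923, 0.04: 0.923, -0.0: 0.921, 0.06: 0.918, -0.06: 0.914, -0.02: 0.914, 0.08: 0.91, -0.04: 0.906, -0.08: 0.904, 0.1: 0.896, -0.1: 0.895, 0.12: 0.881, -0.12: 0.875, 0.14: 0.857, -0.14: 0.848, 0.16: 0.831, -0.16: 0.816}
[(0.9172456384128455, 0.04, 0.0, 2), (0.915647732549141, -0.0, 2.0, 2)]
{0.04: 0.917, -0.0: 0.916, 0.02: 0.913, -0.02: 0.911, 0.06: 0.911, -0.06: 0.906, -0.04: 0.905, 0.08: 0.904, -0.08: 0.897, 0.1: 0.891, -0.1: 0.878, 0.12: 0.867, -0.12: 0.856, 0.14: 0.838, -0.14: 0.829, 0.16: 0.811, -0.16: 0.798}
post pred [array([398. , 267.2]), array([446.3, 267.2])] 31.525
```

The wheel is upright within measurement (about +0.01 to 0.02) and the robot is clear of everything.

```bash
python3 -c "
from rig import *
print(sign_off())"
```

```text
the job is handed in; nothing more can be done
None
```

I handed the job in at about 31.5 s with every step done in the order asked. No verdict came back.

**What I did**
- **Crusher:** I set the brown wooden crusher in the tray with its wheel towards the jar and left both blue ones alone. The last pictures show it seated flat.
- **Ball knob:** I turned it clockwise until the torque rose to about 0.7 N m and it began to slip in the fingers. The wrist picture then showed the steel finger over the foot plate.
- **Wheel:** I pinched it by the rim and rocked it with the tool turning about the wheel's centre, first towards the post until it stopped, then the other way until it stopped. I set it square again, let go and moved clear.

**Last checks and doubts**
- **Lean:** The wheel mask fits best at about +0.02 to +0.04 rad, and 0 scores almost as well. A rough check against the post pointed slightly the other way, so I take it as upright to about ±0.03 rad. The tool was square with no side force when I let go.
- **Stops:** I judged both stops by the rise in side force, about 6.7 N one way and 4.4 N the other. The first is slightly over the 5 N you warned about. On the second, the tool turned to 0.21 rad, past the 0.16 stop, so the pads gave or the crusher slid slightly. Before-and-after pictures show no visible change in its position.
- **Wrist camera:** It read about 4 mm off in one view, and the tray, ball and post all showed roughly that shift, so I treated it as camera error.
- **Bystanders:** The forces gave no sign of touching anything else, but I did not re-measure where the other things stand.

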